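# Flip the job status paddles

### The arm

A 6-joint arm with a two-finger parallel gripper is mounted at the origin on a cart in front of the work surface, level with it; the furniture and walls round the work are solid. World frame = base frame: x ahead of the robot, y to its left, z up, the work surface at z = 0. Lengths are in mm, angles in degrees, forces in N, time in s.
With the tool pointing down it reaches from about 350 to 925 mm from the base axis. Payload 6.4 kg.
Tool frame: the origin (TCP) lies on the centre line of the jaws, within the pads' length; the fingertips stand 14 mm ahead of it and the grasp point (between the pads) lies 5 mm behind it; z points along the fingers, y is the direction in which the jaws open and shut (so a half turn about z gives the same grasp; the last joint's range is limited). The gripper opens to 94 mm and grips with 3 to 60 N. Pads are 16 mm wide; open, the fingers measure 119 mm over their backs; the gripper's body (75 mm by 177 mm) begins 78 mm behind the grasp point.
Start: joints at [-80.678, 14.043, 89.255, -0, 76.702, -9.975], TCP at [214.81, -613.491, 219.455] pointing down, gripper open.
Joint ranges: [-179.41, 179.41], [-58.25, 129.5], [7.25, 145.43], [-54.29, 234.29], [11.92, 165.04], [-157.13, 157.13]. Speed limits (degrees/s): [147.25, 147.25, 180, 180, 180, 180].

### API

Orientations are given as [roll, pitch, yaw] about the fixed x, y, z axes, in that order (R = Rz(yaw) Ry(pitch) Rx(roll)).
In Python, from rig import ctrl gives the robot as it stands.
- The arm moves only by the shell command python3 -m crank 'ROWS' [FORCE]. ROWS is JSON, a list of rows, each a list of 3 entries, a list of its own where there are three numbers: the shift along the tool's x, y, z in m, then the turn, a rotation vector about the tool's x, y, z in rad, then the finger opening in m, from 0 to 0.094. A call has 1 to 10 rows; each row is the pose to reach, as a shift and turn from the pose commanded when the call began, along the tool's axes at that moment; what a row does not reach only later rows make up. A row lasts 1/12 s, in which the tool goes at most 41.7 mm and 7.16 degrees, less where a joint would pass 70% of its speed; a pose out of reach is approached as far as the arm can. A call with a gripper value outside its range is refused whole. The fingers move at their own pace and stop on an object; FORCE is the grip in N (left out, the last holds). Time passes only in rows, so rows that repeat a pose let the fingers close. It gives the time, the measured TCP pose, the force and the opening at its end, in the units of the state.
- ctrl.observe(): the state, without advancing time (a new reading comes with each control period).
- ctrl.get_image(name): name is "scene" or "top"; returns the picture (420x560x3 uint8, blue, green, red); there is no depth.
- ctrl.camera_params(name): a dict with "fx", "fy", "cx", "cy" (pixels), "dist" ([k1, k2, p1, p2, k3] as OpenCV has them; the pictures are not rectified), "origin" and "orientation" of the camera in the world. Camera axes: x right, y down, z forward; pixel columns grow to the right and rows downward; lengths in mm; the calibration is good to about 2 mm. A picture is of the moment at which its call begins. camera_params takes no time and is no camera call.
- ctrl.sign_off(): hands the job in, once; it reports no verdict.
The state is a dict: "t": time; "q": joint angles; "joint_vel": joint speeds; "effort": joint torques, N m; "eef_pos": TCP position; "eef_rot": TCP orientation; "contact_force": force on the tool from outside, world axes, zero at the start; "ft_torque": the same for the moment, N m; "grip_width": opening from 0.0 (shut) to 1.0 (fully open).
Only numpy, scipy, OpenCV 4.12 (cv2) and the standard library are available. Lean on these libraries where they do the work, as an engineer would, in place of code of your own. Each camera call takes 0.05 s, during which the arm holds its last target.

### The job

Bring the status markers on the job boards up to date, one after the other: the wooden star is finished, so first push its paddle over from red to green; then work on the red-brown dowel begins, so push its paddle over from green to red. Both paddles must end lying flat on their rests. Leave the sanding block's marker as it is, and do not move or lift the star, the dowel, the block, the roll of tape or the paint cup.

Things in the scene. Friction and masses are not known exactly. Their poses are not given: they have to be found in the camera images.
- star_board: Fixed grey job board 165 x 150 x 8 mm carrying the wooden star and a flip-over marker. Origin: at bench height, straight below the middle of the marker's pivot. Own +x points away from the robot to the star, +y left; the board spans x -35 to +130 and y -75 to +75 mm. Nothing on it but the paddle is higher than 85 mm. All three boards are alike, apart from the part on them.
- dowel_board: Fixed job board carrying the red-brown dowel and a marker; origin, axes and sizes as for star_board.
- block_board: Fixed job board carrying the sanding block and a marker, which stays as it is; origin, axes and sizes as for star_board.
- star_flag_pivot (a point): Middle of the star marker's pivot rod, which runs level along the board's own x, 80 mm above the bench, between two cheeks at x = +-34 mm (8 mm thick, 26 mm long in y, tops 85 mm above the bench). The paddle lies level on the own +y or -y side, on a rest post 26 mm from the pivot. The hinge is stiff: the paddle stays at any angle it is left at; about 1 N at its free end turns it.
- dowel_flag_pivot (a point): Middle of the dowel marker's pivot rod; same shape and stiffness as the star's marker.
- star_flag_bar (a point): Middle of the wooden bar along the free end of the star's paddle, 60 mm from the pivot: 56 mm wide (along the rod), 10 mm thick, 10 mm proud of the paddle's mid plane on both faces. The plate inside it is 56 mm wide, 5 mm thick. Below the bar is free down to the board (top 8 mm above the bench). Lift the bar from below or outside, follow it over the pivot, press it down flat.
- dowel_flag_bar (a point): Middle of the wooden bar along the free end of the dowel's paddle; same sizes and behaviour as the star's.
- star_flag (a joint): Angle of the paddle on the star's board: 0 = lying flat on the board's own +y side with its red face up, pi/2 = upright, pi = lying flat on the -y side with its green face up (both are hard stops). Starts red, at 0 to 0.2.
- dowel_flag (a joint): Angle of the paddle on the dowel's board: 0 = flat on the own +y side with its green face up, pi = flat on the -y side with its red face up. Starts green, at 0 to 0.2.
- block_flag (a joint): Angle of the paddle on the sanding block's board: 0 = flat on the own +y side with its red face up, pi = flat on the -y side, green up. Starts red, at 0, and stays there.
- star: Loose pale wooden six-pointed star, 73 x 84 x 12 mm, lying on its board about 85 mm beyond the pivot (own +x of the board); origin under its centre.
- dowel: Loose red-brown round dowel, 20 mm thick and 97 mm long, lying on its board about 85 mm beyond the pivot, crosswise; origin under its centre.
- block: Loose cork sanding block, 58 x 105 x 34 mm, lying on its board about 85 mm beyond the pivot; origin under its centre.
- tape: Loose roll of masking tape, 98 mm across and 25 mm high, lying on the bench; origin under its centre.
- cup: Loose white plastic cup with red paint in it, 69 mm across and 58 mm high, standing on the bench; origin under its centre.

How it is judged (in metres and radians):
On the way, in this order (a step that is already met when the one before it is completed fails the run):
1. the star's paddle lies flat, green side up, while the dowel's paddle is still on its green side (value of joint star_flag above 3.04 rad and value of joint dowel_flag below 0.6 rad), for 0.1 s.
2. the dowel's paddle lies flat, red side up (value of joint dowel_flag above 3.04 rad), for 0.1 s.
At the end, for the whole second after the job is handed in: The star's paddle lies green side up and the dowel's paddle red side up, each flat to within 0.1 rad and at rest; the sanding block's paddle is still red side up within 0.1 rad; star, dowel, block, tape and cup are within 20 mm of where they were (value of joint each of star_flag, dowel_flag above 3.04 rad and value of joint block_flag below 0.1 rad and velocity of joint star_flag between -0.05 and 0.05 rad/s and velocity of joint dowel_flag between -0.05 and 0.05 rad/s and distance of each of star, dowel, block, tape, cup from where it was at the start of the episode below 0.02 m); the robot touches nothing.
It fails at once if the sanding block's marker is disturbed (value of joint block_flag above 0.35 rad).
It fails at once if the star, dowel, block, tape or cup is moved, lifted or carried (over 20 mm) (distance of any of star, dowel, block, tape, cup from where it was at the start of the episode above 0.02 m).
It also fails if it takes over 51 s, if anything falls off the work surface, if the arm or the gripper's body presses on something with over 40 N, if the wrist force passes 120 N, or if a joint passes its speed limit or range.

## Working session

There is one attempt and no reset: what is moved stays moved. The work goes in short steps, Python scripts to look and compute and a shell command to move; the robot and the scene stay as the last step left them, time stands still between calls to the robot, and variables do not carry over. Pictures are saved under pics/ and viewed, and the job is handed in when it is done.

```bash
ls; mkdir -p pics
python3 - <<'E'
from rig import ctrl
import cv2
print(ctrl.observe())
for n in ("scene","top"):
    cv2.imwrite(f"pics/{n}0.png",ctrl.get_image(n)); print(ctrl.camera_params(n))
E
```

```text
pics
{'t': 0.0, 'q': array([-8.06768487e+01,  1.40812133e+01,  8.93235645e+01, -1.65351254e-03,
        7.66996562e+01, -9.97323852e+00]), 'joint_vel': array([-0.01255055,  0.04003088, -0.00062569, -0.07694496, -0.05890431,
        0.00498513]), 'effort': array([ 4.65901976e-04, -4.15828443e+01, -3.14602017e+01,  6.85126986e-02,
        3.32094007e-02, -1.45358886e-04]), 'eef_pos': array([ 214.72335643, -612.91872956,  218.39039532]), 'eef_rot': array([-1.79896866e+02, -1.65025507e-02,  1.92967568e+01]), 'contact_force': array([-0.23266761, -0.36383068, -0.53921968]), 'ft_torque': array([ 0.0091621 ,  0.00425675, -0.00958376]), 'grip_width': 1.0002229772221625}
{'fx': 535.845800560169, 'fy': 535.845800560169, 'cx': 274.8815710275817, 'cy': 207.26908380227155, 'dist': array([0.03277529, 0.        , 0.        , 0.        , 0.        ]), 'origin': array([-424.03355225, -903.47864874, 1138.62505134]), 'orientation': array([-127.4398003 ,    1.18220216,  -44.13731176])}
{'fx': 517.9405744707433, 'fy': 517.9405744707433, 'cx': 283.2180310625855, 'cy': 205.21090877840373, 'dist': array([0.01951953, 0.        , 0.        , 0.        , 0.        ]), 'origin': array([ 388.80401242,   92.41077402, 1410.01595892]), 'orientation': array([-1.73890457e+02, -1.86246739e-02, -9.12556732e+01])}
```

View pics/scene0.png

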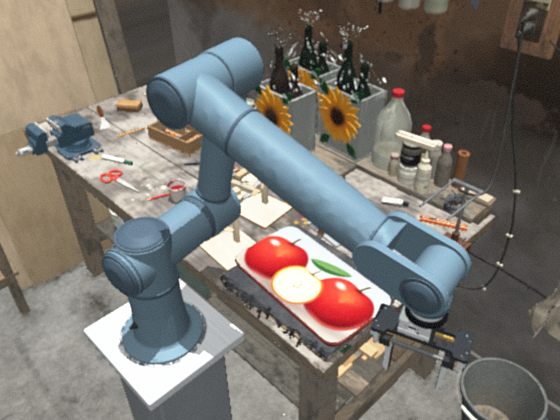

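View pics/top0.png

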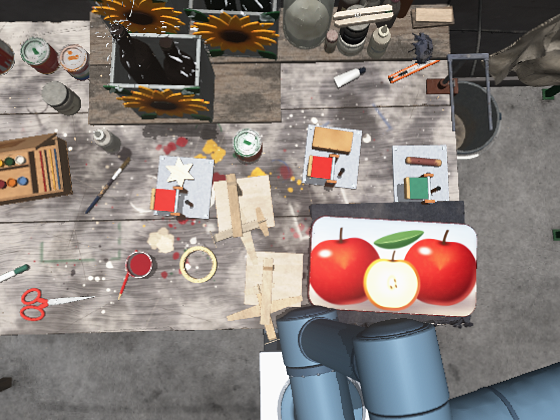

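The top view shows the star board near (185,188), the block board near (334,157), the dowel board near (421,175), the cup at (139,265) and the tape at (198,264). Next I'll zoom in on the boards.

Run:
```python
import cv2,numpy as np
im=cv2.imread("pics/top0.png")
a=cv2.resize(im[140:230,135:225],None,fx=4.4,fy=4.4,interpolation=cv2.INTER_CUBIC)
b=cv2.resize(im[125:215,370:460],None,fx=4.4,fy=4.4,interpolation=cv2.INTER_CUBIC)
cv2.imwrite("pics/z1.png",np.hstack([a,b]))
```

```text
(no output)
```

View pics/z1.png

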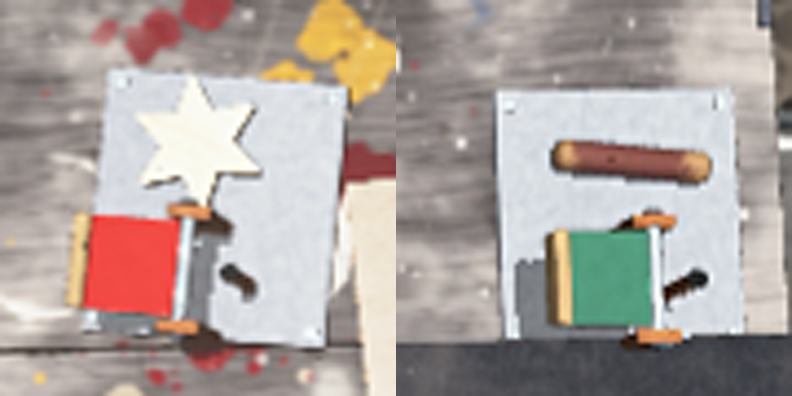

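```bash
cat > h.py <<'E'
import cv2,numpy as np
from scipy.spatial.transform import Rotation as R
from rig import ctrl
def ray(name,uv,z):
    p=ctrl.camera_params(name);K=np.array([[p['fx'],0,p['cx']],[0,p['fy'],p['cy']],[0,0,1]])
    u=cv2.undistortPoints(np.array(uv,float).reshape(-1,1,2),K,p['dist']).reshape(-1,2)
    d=np.c_[u,np.ones(len(u))]@R.from_euler('xyz',p['orientation'],degrees=True).as_matrix().T
    o=p['origin']; return o+d*((z-o[2])/d[:,2])[:,None]
def proj(name,P):
    p=ctrl.camera_params(name);K=np.array([[p['fx'],0,p['cx']],[0,p['fy'],p['cy']],[0,0,1]])
    Rm=R.from_euler('xyz',p['orientation'],degrees=True).as_matrix()
    c=(np.array(P,float)-p['origin'])@Rm
    return cv2.projectPoints(c.reshape(-1,1,3),np.zeros(3),np.zeros(3),K,p['dist'])[0].reshape(-1,2)
E
python3 - <<'E'
from h import *
np.set_printoptions(precision=1,suppress=True)
def cr(l,ox,oy,px): 
    l=np.array(l,float); l[:,0]-=px; return (l+.5)/4.4-.5+[ox,oy]
for n,ox,oy,px,c,ch,bar in [("star",135,140,0,[(108,72),(350,88),(325,347),(82,330)],[(190,211),(177,326)],[(77,260)]),
   ("dowel",370,125,396,[(497,90),(733,90),(745,338),(505,342)],[(654,220),(660,336)],[(561,278)])]:
    C=ray("top",cr(c,ox,oy,px),8)
    print(n,C[:,:2].tolist()); e=[np.linalg.norm(C[i]-C[(i+1)%4]) for i in range(4)];print("edges",np.array(e))
    ax=(C[0]-C[3]+C[1]-C[2])[:2]; lat=(C[0]-C[1]+C[3]-C[2])[:2]
    y1=np.degrees(np.arctan2(ax[1],ax[0])); y2=np.degrees(np.arctan2(-lat[0],lat[1])); 
    m=C.mean(0); yaw=np.radians((y1+y2)/2); print("yaw",y1,y2,"origin from board",m[:2]-47.5*np.array([np.cos(yaw),np.sin(yaw)]))
    H=ray("top",cr(ch,ox,oy,px),85); print("cheeks",H, np.linalg.norm(H[0]-H[1]),"mid",H.mean(0), "yaw",np.degrees(np.arctan2(*(H[0]-H[1])[[1,0]])))
    B=ray("top",cr(bar,ox,oy,px),88); print("bar@88",B, np.linalg.norm((B-H.mean(0))[0,:2]))
E
```

```text
star [[682.243645372005, 426.3385041114989], [668.9067852667758, 275.5494704560772], [507.06661872164267, 292.23266077015614], [520.8884572934206, 441.81633958193527]]
edges [151.4 162.7 150.2 162.1]
yaw -5.682769558887865 -5.166444957227228 origin from board [547.5 363.5]
cheeks [[582.3 359.8  85. ]
 [514.8 367.4  85. ]] 67.97140532781583 mid [548.5 363.6  85. ] yaw -6.4112144751618745
bar@88 [[554.4 425.   88. ]] 61.682477995069746
dowel [[698.7575853048359, -216.0255383501951], [695.3642932479823, -363.2198905364892], [539.2998961433966, -362.0876794431547], [540.0605979827244, -214.00316810803483]]
edges [147.2 156.1 148.1 158.7]
yaw -0.5742068578063221 -0.805985962390408 origin from board [ 570.9 -288.3]
cheeks [[ 601.9 -287.7   85. ]
 [ 533.3 -287.7   85. ]] 68.6231012728337 mid [ 567.6 -287.7   85. ] yaw -0.020588263773159875
bar@88 [[ 568.4 -230.9   88. ]] 56.84278471654645
```

Both boards measure close to their given sizes: board edges 150–163 mm, bar radius 57–62 mm. The dowel board's near edge is partly hidden. The star pivot is at about (548,363.5) with yaw about -5.7°, and the dowel pivot at about (567.5,-288) with yaw about -0.5°.

I'll grip each bar lightly by its two ends with the tool pointing down, then carry it over the half circle. First I'll raise the arm, swing it across and turn the jaws.

```bash
python3 -m crank '[[[0,0,-0.04],[0,0,0],0.09],[[0,0,-0.09],[0,0,-0.1],0.08],[[0.033,-0.022,-0.1],[0,0,-0.2],0.08],[[0.066,-0.044,-0.1],[0,0,-0.3],0.076],[[0.099,-0.066,-0.1],[0,0,-0.4],0.076],[[0.132,-0.088,-0.1],[0,0,-0.5],0.076],[[0.165,-0.11,-0.1],[0,0,-0.6],0.076],[[0.198,-0.132,-0.1],[0,0,-0.7],0.076],[[0.23,-0.154,-0.1],[0,0,-0.8],0.076],[[0.263,-0.176,-0.1],[0,0,-0.9],0.076]]' 10
```

```text
t: 0.93
eef_pos: [405.5, -358.6, 319.1]
eef_rot: [-180.0, -0.0, 71.1]
contact_force: [0.0, -0.8, -0.2]
grip_width: 0.808
```

```bash
python3 -m crank '[[[0.038,0.012,0],[0,0,-0.05],0.076],[[0.077,0.025,0],[0,0,-0.1],0.076],[[0.116,0.037,0],[0,0,-0.15],0.076],[[0.155,0.05,0],[0,0,-0.2],0.076],[[0.193,0.062,0],[0,0,-0.234],0.076],[[0.232,0.074,0],[0,0,-0.234],0.076],[[0.27,0.087,0],[0,0,-0.234],0.076],[[0.309,0.099,0],[0,0,-0.234],0.076],[[0.347,0.086,0],[0,0,-0.234],0.076],[[0.385,0.073,0],[0,0,-0.234],0.076]]'
```

```text
t: 1.77
eef_pos: [600.4, -18.9, 318.3]
eef_rot: [-179.9, -0.0, 84.3]
contact_force: [0.8, 0.2, 0.7]
grip_width: 0.807
```

Run:
```python
from h import *
im=ctrl.get_image("scene"); t=ctrl.get_image("top")
u=proj("scene",[[554,423,80],[548,363.5,80],[567.5,-228,80],[567.5,-288,80]]);print(u)
cv2.imwrite("pics/s1.png",im)
a=[]
for c in (u[0],u[2]):
    x,y=(int(v) for v in c); x=min(max(x,40),519);y=min(max(y,40),379)
    print(x-40,y-40);a.append(cv2.resize(im[y-40:y+40,x-40:x+40],None,fx=5,fy=5,interpolation=cv2.INTER_CUBIC))
cv2.imwrite("pics/z2.png",np.hstack(a))
```

```text
[[219.70850199 166.21077301]
 [229.0709489  173.25320511]
 [364.5402962  248.83949541]
 [381.17564683 258.68855384]]
179 126
324 208
```

View pics/z2.png

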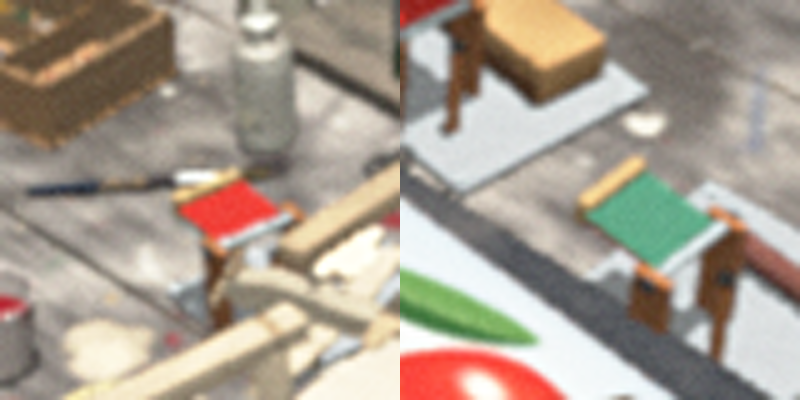

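View pics/s1.png

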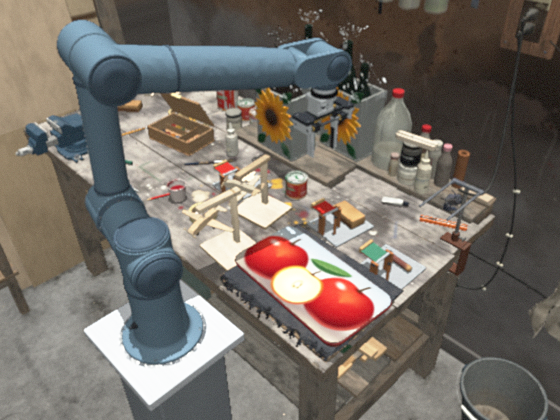

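Run:
```python
from h import *
t=cv2.imread("pics/top0.png"); s=cv2.imread("pics/s1.png")
u=proj("top",[[542,303.8,80],[542,303.8,176]]);print(u)
a=cv2.resize(t[160:280,190:290],None,fx=4,fy=4,interpolation=cv2.INTER_CUBIC)
b=cv2.resize(s[140:260,180:280],None,fx=4,fy=4,interpolation=cv2.INTER_CUBIC)
cv2.imwrite("pics/z3.png",np.hstack([a,b]))
```

```text
[[199.9123013  202.8342331 ]
 [193.51917083 198.39070792]]
```

View pics/z3.png

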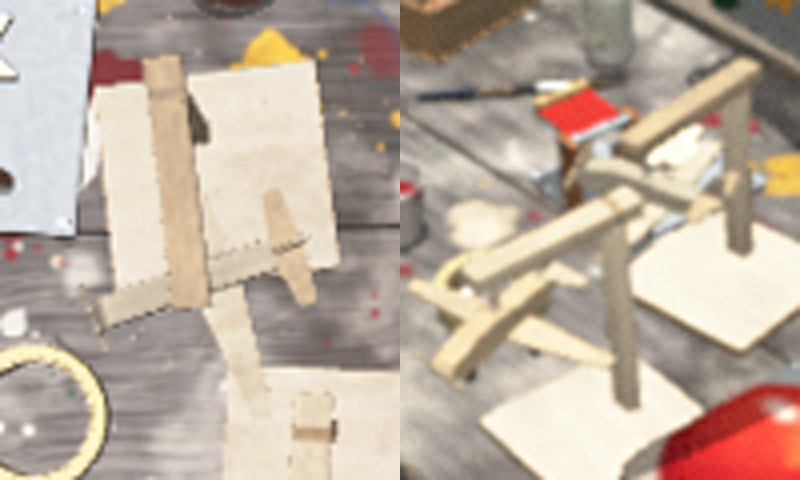

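Run:
```python
from h import *
np.set_printoptions(precision=1,suppress=True)
def tri(a,b):
    L=[]
    for n,uv in(("top",a),("scene",b)):
        o=ctrl.camera_params(n)['origin'];d=(ray(n,[uv],0)[0]-o);L.append((o,d/np.linalg.norm(d)))
    A=sum(np.eye(3)-np.outer(d,d) for o,d in L);B=sum((np.eye(3)-np.outer(d,d))@o for o,d in L)
    p=np.linalg.solve(A,B);return p,[np.linalg.norm(np.cross(p-o,d)) for o,d in L]
for m in [((231.2,177.5),(266.2,156.2)),((237,235),(237.5,175)),((215,240),(226.5,182)),((265,238),(259,190))]: print(*tri(*m))
# bars: star far/near ends on top view vs scene (crop px)
for n,a,b in [("starfar",(135+80/4.4,140+214/4.4),(179+235/5,126+174/5)),("starnear",(135+73/4.4,140+305/4.4),(179+178/5,126+205/5)),
 ("dowfar",(370+(562-396)/4.4,125+232/4.4),(324+(642-400)/5,208+160/5)),("downear",(370+(562-396)/4.4,125+325/4.4),(324+(580-400)/5,208+205/5))]: print(n,*tri(a,b))
```

```text
[587.8 209.8 199.8] [np.float64(1.2048085503041932), np.float64(1.2048085503042572)]
[451.9 198.  196.7] [np.float64(1.3460511107137638), np.float64(1.3460511107136264)]
[445.6 254.5 145.7] [np.float64(4.0600263617093795), np.float64(4.0600263617093555)]
[455.2 124.2 172.8] [np.float64(15.500892373277757), np.float64(15.500892373277608)]
starfar [581.  420.5  91.9] [np.float64(1.3991693454423444), np.float64(1.3991693454423315)]
starnear [529.1 424.7  87.5] [np.float64(2.5801550826569493), np.float64(2.58015508265688)]
dowfar [ 593.9 -232.    99.8] [np.float64(1.7042923537610335), np.float64(1.7042923537609187)]
downear [ 539.7 -229.8   97.8] [np.float64(1.5281511997901287), np.float64(1.5281511997899064)]
```

```bash
python3 -m crank '[[[0.041,-0.008,0],[0,0,0],0.076],[[0.081,-0.017,0],[0,0,0],0.076],[[0.121,-0.025,0],[0,0,0],0.076],[[0.161,-0.033,0],[0,0,0],0.076],[[0.201,-0.041,0],[0,0,0],0.076],[[0.241,-0.05,0],[0,0,0],0.076],[[0.281,-0.058,0],[0,0,0],0.076],[[0.321,-0.066,0],[0,0,0],0.076],[[0.36,-0.074,0],[0,0,0],0.076],[[0.39,-0.081,0],[0,0,0],0.076]]'; python3 -m crank '[[[0.02,-0.005,0],[0,0,0],0.076],[[0.046,-0.009,0.01],[0,0,0],0.076],[[0.046,-0.009,0.05],[0,0,0],0.076],[[0.046,-0.009,0.09],[0,0,0],0.076],[[0.046,-0.009,0.11],[0,0,0],0.076],[[0.046,-0.009,0.11],[0,0,0],0.076],[[0.046,-0.009,0.11],[0,0,0],0.076]]'
python3 - <<'E'
from h import *
print(ctrl.observe())
s=ctrl.get_image("scene"); t=ctrl.get_image("top")
a=cv2.resize(t[140:240,135:235],None,fx=4,fy=4,interpolation=cv2.INTER_CUBIC)
b=cv2.resize(s[100:200,180:280],None,fx=4,fy=4,interpolation=cv2.INTER_CUBIC)
cv2.imwrite("pics/z4.png",np.hstack([a,b]))
E
```

```text
t: 2.7
eef_pos: [558.0, 377.3, 318.9]
eef_rot: [-180.0, 0.0, 84.3]
contact_force: [0.1, -0.3, 1.0]
grip_width: 0.805
t: 3.28
eef_pos: [553.9, 421.1, 208.1]
eef_rot: [-179.9, 0.1, 84.2]
contact_force: [0.7, 0.6, 1.3]
grip_width: 0.81
{'t': 3.2833, 'q': array([ 2.79349528e+01,  2.06425552e+01,  8.23294068e+01, -8.76770985e-03,
        7.71973913e+01,  3.37077891e+01]), 'joint_vel': array([ 8.29617021e-02, -2.35230666e+00, -3.73831470e+00,  8.97704906e-02,
       -6.90812720e-04,  1.42841611e-01]), 'effort': array([ 1.45596117e-01, -4.35048723e+01, -2.93364447e+01,  6.45377068e-02,
       -9.41745675e-03, -4.93919273e-03]), 'eef_pos': array([553.89522757, 421.11079361, 208.12263577]), 'eef_rot': array([-1.79863860e+02,  1.01091422e-01,  8.42292393e+01]), 'contact_force': array([0.65505053, 0.59782908, 1.29045366]), 'ft_torque': array([ 0.01571187, -0.0757405 , -0.04560951]), 'grip_width': 0.8101130508310945}
```

View pics/z4.png

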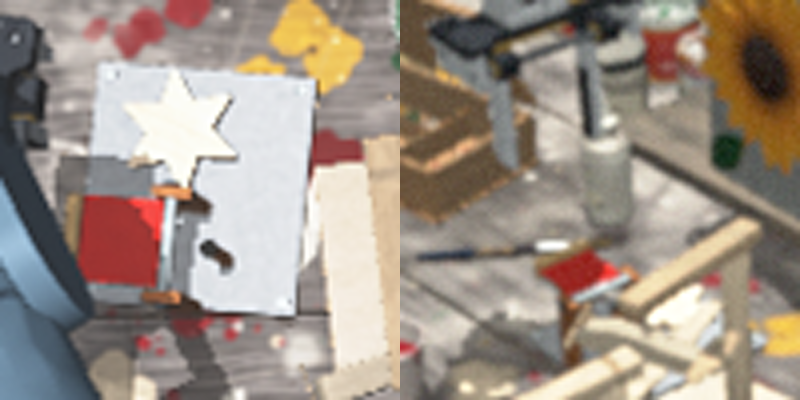

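The fingers stand straight above the star's bar, one at each end of it. I'll go down and close lightly.

```bash
python3 -m crank '[[[0.002,0,0.04],[0,0,0],0.076],[[0.002,0,0.08],[0,0,0],0.076],[[0.002,0,0.11],[0,0,0],0.076],[[0.002,0,0.131],[0,0,0],0.076],[[0.002,0,0.131],[0,0,0],0.076],[[0.002,0,0.131],[0,0,0],0.076],[[0.002,0,0.131],[0,0,0],0.05],[[0.002,0,0.131],[0,0,0],0.05],[[0.002,0,0.131],[0,0,0],0.05],[[0.002,0,0.131],[0,0,0],0.05]]' 8; python3 -m crank '[[[0,0,0],[0,0,0],0.05],[[0,0,0],[0,0,0],0.05],[[0,0,0],[0,0,0],0.05]]'
```

```text
t: 4.22
eef_pos: [554.8, 425.0, 80.5]
eef_rot: [179.9, -0.1, 84.3]
contact_force: [-0.8, 3.0, 1.0]
grip_width: 0.597
t: 4.47
eef_pos: [554.8, 424.9, 79.3]
eef_rot: [179.9, -0.1, 84.3]
contact_force: [1.0, 3.7, 1.6]
grip_width: 0.594
```

```bash
python3 -m crank '[[[-0.0009,0,-0.0106],[0,0,0],0.05],[[-0.0037,0,-0.0209],[0,0,0],0.05],[[-0.0082,0,-0.0305],[0,0,0],0.05],[[-0.0143,0,-0.0392],[0,0,0],0.05],[[-0.0218,0,-0.0467],[0,0,0],0.05],[[-0.0305,0,-0.0528],[0,0,0],0.05],[[-0.0401,0,-0.0573],[0,0,0],0.05],[[-0.0504,0,-0.0601],[0,0,0],0.05],[[-0.061,0,-0.061],[0,0,0],0.05],[[-0.061,0,-0.061],[0,0,0],0.05]]'
```

```text
t: 5.3
eef_pos: [548.4, 361.5, 140.6]
eef_rot: [180.0, 0.0, 84.2]
contact_force: [1.0, -3.3, 5.5]
grip_width: 0.593
```

```bash
python3 -m crank '[[[-0.0106,0,0.0009],[0,0,0],0.05],[[-0.0209,0,0.0037],[0,0,0],0.05],[[-0.0305,0,0.0082],[0,0,0],0.05],[[-0.0392,0,0.0143],[0,0,0],0.05],[[-0.0467,0,0.0218],[0,0,0],0.05],[[-0.0528,0,0.0305],[0,0,0],0.05],[[-0.0573,0,0.0401],[0,0,0],0.05],[[-0.0601,0,0.0504],[0,0,0],0.05],[[-0.061,0,0.061],[0,0,0],0.05],[[-0.061,0,0.063],[0,0,0],0.05]]'; python3 -m crank '[[[0,0,0.002],[0,0,0],0.05],[[0,0,0.003],[0,0,0],0.05],[[0,0,0.003],[0,0,0],0.05]]'
python3 - <<'E'
from h import *
s=ctrl.get_image("scene"); t=ctrl.get_image("top")
a=cv2.resize(t[140:240,135:235],None,fx=4,fy=4,interpolation=cv2.INTER_CUBIC)
b=cv2.resize(s[110:210,180:280],None,fx=4,fy=4,interpolation=cv2.INTER_CUBIC)
cv2.imwrite("pics/z5.png",np.hstack([a,b]))
E
```

```text
t: 6.13
eef_pos: [542.3, 301.4, 73.8]
eef_rot: [180.0, 0.1, 84.3]
contact_force: [7.4, -3.4, 1.8]
grip_width: 0.593
t: 6.38
eef_pos: [542.3, 301.5, 72.5]
eef_rot: [180.0, 0.1, 84.3]
contact_force: [4.5, -4.0, 2.9]
grip_width: 0.599
```

View pics/z5.png

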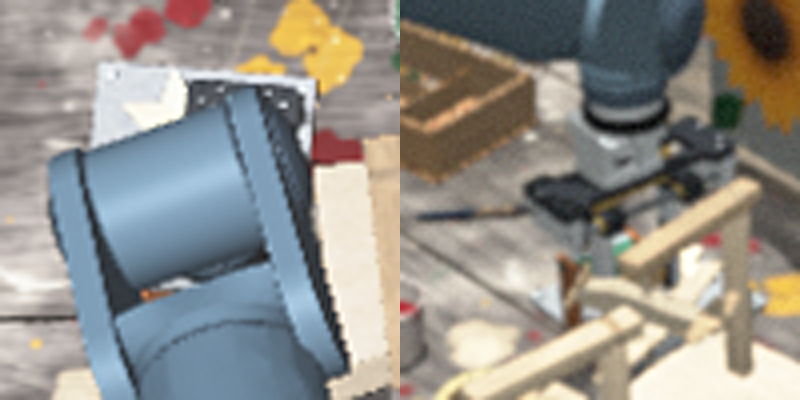

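The paddle is over, with a strip of green showing at about (622,240) in the crop. I'll open, rise straight up and check.

```bash
python3 -m crank '[[[0,0,0],[0,0,0],0.076],[[0,0,0],[0,0,0],0.076],[[0,0,0],[0,0,0],0.076],[[0,0,-0.03],[0,0,0],0.076],[[0,0,-0.07],[0,0,0],0.076],[[0,0,-0.11],[0,0,0],0.076],[[0,0,-0.15],[0,0,0],0.076],[[0,0,-0.19],[0,0,0],0.076],[[0.02,0,-0.22],[0,0,0],0.076],[[0.06,0,-0.23],[0,0,0],0.076]]'; python3 -m crank '[[[0.04,0.01,0],[0,0,0],0.076],[[0.08,0.03,0],[0,0,0],0.076],[[0.08,0.03,0],[0,0,0],0.076]]'
python3 - <<'E'
from h import *
s=ctrl.get_image("scene"); t=ctrl.get_image("top")
cv2.imwrite("pics/t6.png",t); cv2.imwrite("pics/s6.png",s)
a=cv2.resize(t[140:240,135:235],None,fx=4,fy=4,interpolation=cv2.INTER_CUBIC)
b=cv2.resize(s[110:210,180:280],None,fx=4,fy=4,interpolation=cv2.INTER_CUBIC)
cv2.imwrite("pics/z6.png",np.hstack([a,b]))
E
```

```text
t: 7.32
eef_pos: [549.7, 361.6, 309.9]
eef_rot: [179.6, -0.2, 84.1]
contact_force: [0.7, -0.2, 0.3]
grip_width: 0.805
t: 7.57
eef_pos: [586.0, 443.5, 298.2]
eef_rot: [-179.7, 0.1, 84.5]
contact_force: [-0.2, -0.4, -0.6]
grip_width: 0.811
```

View pics/z6.png

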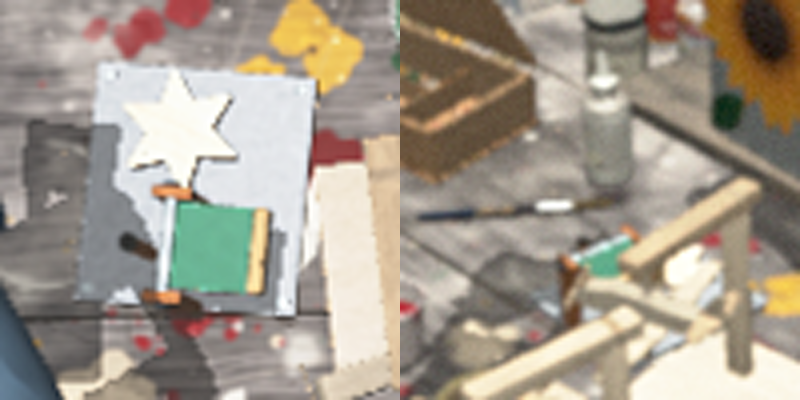

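The star's paddle shows green side up: rod at x≈166 and bar at x≈262 in the crop. I can't judge from the picture whether it is fully flat, so I'll press the bar against its stop with closed fingertips.

```bash
python3 -m crank '[[[-0.04,-0.008,0],[0,0,0],0.04],[[-0.08,-0.016,0],[0,0,0],0.0],[[-0.115,-0.024,0],[0,0,0],0.0],[[-0.143,-0.03,0],[0,0,0],0.0],[[-0.143,-0.03,0.03],[0,0,0],0.0],[[-0.143,-0.03,0.07],[0,0,0],0.0],[[-0.143,-0.03,0.11],[0,0,0],0.0],[[-0.143,-0.03,0.15],[0,0,0],0.0],[[-0.143,-0.03,0.17],[0,0,0],0.0],[[-0.143,-0.03,0.17],[0,0,0],0.0]]' 10;python3 -m crank '[[[0,0,0],[0,0,0],0],[[0,0,0],[0,0,0],0]]'
```

```text
t: 8.5
eef_pos: [536.9, 297.3, 127.5]
eef_rot: [-179.4, 0.3, 84.2]
contact_force: [0.5, -0.1, -0.1]
grip_width: 0.138
t: 8.67
eef_pos: [542.7, 299.7, 136.1]
eef_rot: [179.8, -0.1, 84.2]
contact_force: [0.6, -0.1, -0.4]
grip_width: 0.012
```

```bash
python3 -m crank '[[[0.003,0,0.01],[0,0,0],0],[[0.003,0,0.02],[0,0,0],0],[[0.003,0,0.026],[0,0,0],0],[[0.003,0,0.026],[0,0,0],0]]';python3 -m crank '[[[0,0,0.002],[0,0,0],0],[[0,0,0.004],[0,0,0],0],[[0,0,0.004],[0,0,0],0]]';python3 -m crank '[[[0,0,0.002],[0,0,0],0],[[0,0,0.004],[0,0,0],0],[[0,0,0.004],[0,0,0],0]]'
```

```text
t: 9.0
eef_pos: [540.9, 302.5, 105.6]
eef_rot: [-179.8, 0.1, 84.3]
contact_force: [-0.1, -0.3, -0.5]
grip_width: 0.007
t: 9.25
eef_pos: [542.3, 302.8, 104.2]
eef_rot: [180.0, -0.0, 84.3]
contact_force: [-1.3, -0.9, 1.7]
grip_width: 0.008
t: 9.5
eef_pos: [542.7, 302.9, 103.5]
eef_rot: [-180.0, 0.0, 84.3]
contact_force: [-10.3, -3.7, 21.2]
grip_width: 0.005
```

Contact came with the fingertips at 89.5 mm, which is the bar's top when flat (90 mm), and the stop held firm at 21 N. So the star's paddle is flat. I'll rise and cross to the dowel board.

```bash
python3 -m crank '[[[0,0,-0.04],[0,0,0],0],[[0,0,-0.08],[0,0,0],0.04],[[0,0,-0.12],[0,0,0],0.076],[[0,0,-0.16],[0,0,0],0.076],[[0,0,-0.2],[0,0,0],0.076],[[0,0,-0.225],[0,0,0],0.076],[[-0.038,0.012,-0.225],[0,0,0],0.076],[[-0.077,0.024,-0.225],[0,0,0],0.076],[[-0.116,0.036,-0.225],[0,0,0],0.076],[[-0.155,0.048,-0.225],[0,0,0],0.076]]' 8;python3 -m crank '[[[-0.038,0.012,0],[0,0,0],0.076],[[-0.077,0.024,0],[0,0,0],0.076],[[-0.116,0.036,0],[0,0,-0.03],0.076],[[-0.155,0.036,0],[0,0,-0.06],0.076],[[-0.194,0.036,0],[0,0,-0.09],0.076],[[-0.233,0.036,0],[0,0,-0.09],0.076],[[-0.272,0.036,0],[0,0,-0.09],0.076],[[-0.311,0.036,0],[0,0,-0.09],0.076],[[-0.33,0.036,0],[0,0,-0.09],0.076],[[-0.33,0.036,0],[0,0,-0.09],0.076]]'
python3 - <<'E'
from h import *
s=ctrl.get_image("scene"); t=ctrl.get_image("top")
cv2.imwrite("pics/t7.png",t)
print(ctrl.observe()['eef_pos'],ctrl.observe()['eef_rot'])
a=cv2.resize(t[100:240,300:440],None,fx=2.8,fy=2.8,interpolation=cv2.INTER_CUBIC)
b=cv2.resize(s[100:240,180:320],None,fx=2.8,fy=2.8,interpolation=cv2.INTER_CUBIC)
cv2.imwrite("pics/z7.png",np.hstack([a,b]))
E
```

```text
t: 10.33
eef_pos: [574.5, 142.3, 324.8]
eef_rot: [179.9, -0.0, 84.3]
contact_force: [0.7, -0.1, -0.5]
grip_width: 0.605
t: 11.17
eef_pos: [576.6, -192.2, 324.1]
eef_rot: [-180.0, 0.1, 89.1]
contact_force: [0.2, -0.7, 0.7]
grip_width: 0.81
[ 577.13782773 -188.59437375  324.30582312] [ 1.79995277e+02 -2.83899453e-02  8.93502179e+01]
```

View pics/z7.png

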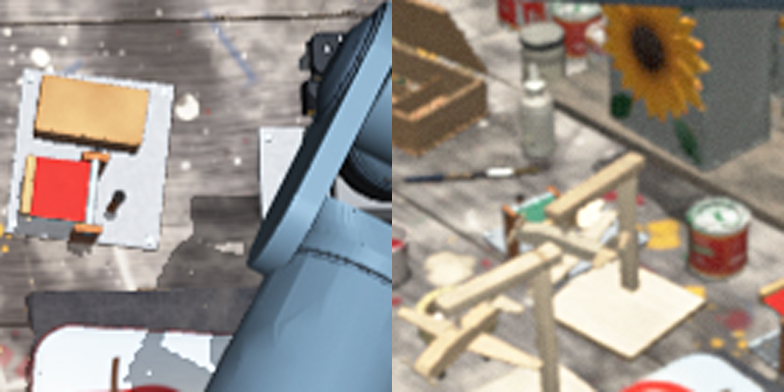

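View pics/t7.png

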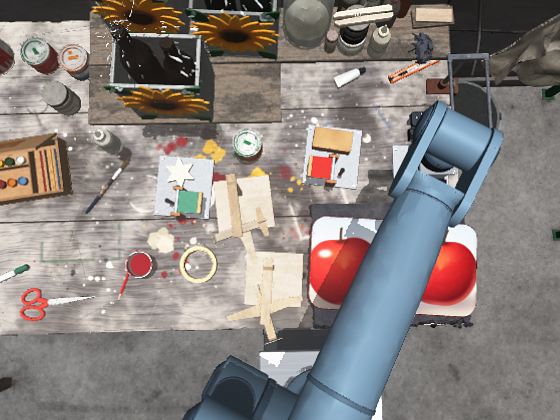

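The dowel board is partly under the arm. The tray next to it could be tall, so I'll check its height before descending.

Run:
```python
from h import *
t=cv2.imread("pics/top0.png"); s=cv2.imread("pics/s1.png")
a=cv2.resize(t[180:330,300:480],None,fx=2.2,fy=2.6)
b=cv2.resize(s[215:365,220:400],None,fx=2.2,fy=2.6)
cv2.imwrite("pics/z8.png",np.hstack([a,b]))
for P in ([540,-363,8],[540,-363,80]): print(proj("scene",[P]))
```

```text
[[394.26189266 294.81762129]]
[[397.22216551 276.65051819]]
```

View pics/z8.png

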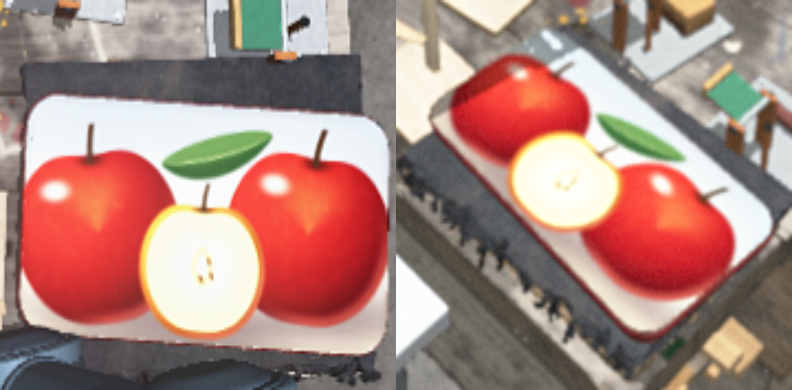

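Run:
```python
from h import *
np.set_printoptions(precision=1,suppress=True)
def tri(a,b):
    L=[]
    for n,uv in(("top",a),("scene",b)):
        o=ctrl.camera_params(n)['origin'];d=(ray(n,[uv],0)[0]-o);L.append((o,d/np.linalg.norm(d)))
    A=sum(np.eye(3)-np.outer(d,d) for o,d in L);B=sum((np.eye(3)-np.outer(d,d))@o for o,d in L)
    p=np.linalg.solve(A,B);return p,[round(np.linalg.norm(np.cross(p-o,d)),1) for o,d in L]
print(tri((463.6,201.9),(399.1,295)))
# leaf tips and stem on the tray
print(tri((300+272/2.2,180+133/2.6),(220+(684-396)/2.2,215+159/2.6)))
print(tri((300+164/2.2,180+170/2.6),(220+(598-396)/2.2,215+115/2.6)))
```

```text
(array([ 530.5, -388.3,   35.1]), [np.float64(5.1), np.float64(5.1)])
(array([ 455.8, -270.1,   76.5]), [np.float64(1.0), np.float64(1.0)])
(array([ 425.1, -145.2,   78. ]), [np.float64(3.3), np.float64(3.3)])
```

Run:
```python
from h import *
np.set_printoptions(precision=1,suppress=True)
for h in(5,35,70,77): print(h,ray("top",[(415,203.3)],h),ray("top",[(400,180+104/2.6)],h))
```

```text
5 [[ 536.5 -270.6    5. ]] [[ 491.8 -227.7    5. ]]
35 [[ 533.4 -262.9   35. ]] [[ 489.6 -220.9   35. ]]
70 [[ 529.7 -253.8   70. ]] [[ 487.  -212.9   70. ]]
77 [[ 529. -252.   77.]] [[ 486.5 -211.3   77. ]]
```

The tray top is about 77 mm high for x below roughly 487. The dark mat edge reaches x≈531 at about 50 mm, judged from how it hides the near cheek. I'll use a narrower opening and grip high on the bar so the tips stay above 70 mm.

```bash
python3 -m crank '[[[-0.03,-0.007,0],[0,0,0],0.07],[[-0.041,-0.009,0.03],[0,0,0],0.07],[[-0.041,-0.009,0.07],[0,0,0],0.07],[[-0.041,-0.009,0.11],[0,0,0],0.07],[[-0.041,-0.009,0.15],[0,0,0],0.07],[[-0.041,-0.009,0.17],[0,0,0],0.07],[[-0.041,-0.009,0.17],[0,0,0],0.07],[[-0.041,-0.009,0.17],[0,0,0],0.07]]' 8
python3 - <<'E'
from h import *
s=ctrl.get_image("scene"); o=ctrl.observe(); print(o['eef_pos'],o['eef_rot'],o['grip_width'])
cv2.imwrite("pics/z9.png",cv2.resize(s[180:300,300:440],None,fx=5,fy=5,interpolation=cv2.INTER_CUBIC))
E
```

```text
t: 11.93
eef_pos: [567.8, -227.6, 154.0]
eef_rot: [-179.9, -0.1, 89.5]
contact_force: [-0.3, -0.7, 1.3]
grip_width: 0.741
[ 568.95146047 -228.54204549  156.11399752] [1.79886872e+02 5.98305503e-02 8.95139824e+01] 0.7425880432092635
```

View pics/z9.png

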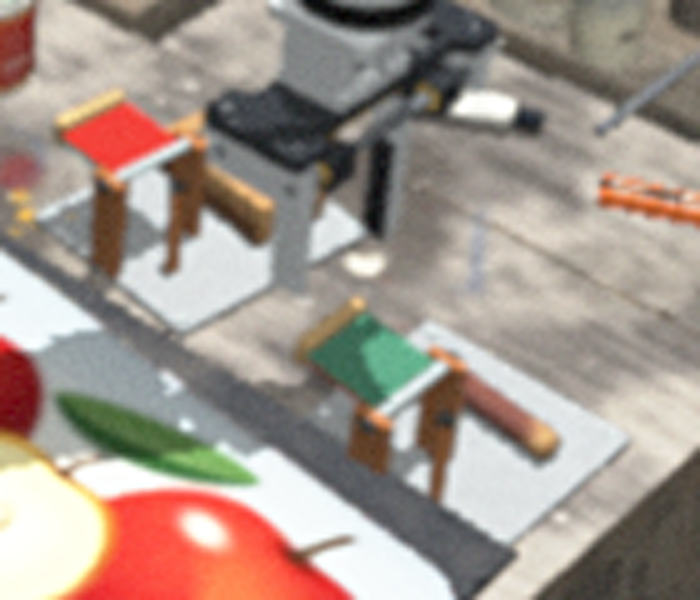

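```bash
python3 -m crank '[[[-0.001,-0.001,0.03],[0,0,0],0.07],[[-0.001,-0.001,0.05],[0,0,0],0.07],[[-0.001,-0.001,0.06],[0,0,0],0.07],[[-0.001,-0.001,0.061],[0,0,0],0.07],[[-0.001,-0.001,0.061],[0,0,0],0.07]]';python3 -m crank '[[[0,0,0],[0,0,0],0.05],[[0,0,0],[0,0,0],0.05],[[0,0,0],[0,0,0],0.05],[[0,0,0],[0,0,0],0.05],[[0,0,0],[0,0,0],0.05],[[0,0,0],[0,0,0],0.05]]'
python3 - <<'E'
from h import *
s=ctrl.get_image("scene"); o=ctrl.observe(); print(o['eef_pos'],o['eef_rot'],o['grip_width'])
cv2.imwrite("pics/z10.png",cv2.resize(s[180:300,300:440],None,fx=5,fy=5,interpolation=cv2.INTER_CUBIC))
E
```

```text
t: 12.4
eef_pos: [567.8, -230.5, 95.1]
eef_rot: [179.9, 0.1, 89.4]
contact_force: [-0.3, 0.4, -0.1]
grip_width: 0.742
t: 12.9
eef_pos: [567.9, -230.6, 94.5]
eef_rot: [179.8, 0.1, 89.4]
contact_force: [4.4, 0.2, 1.5]
grip_width: 0.596
[ 567.93576715 -230.54671008   94.39035969] [1.79827115e+02 6.95842155e-02 8.94271857e+01] 0.5939727565149154
```

View pics/z10.png

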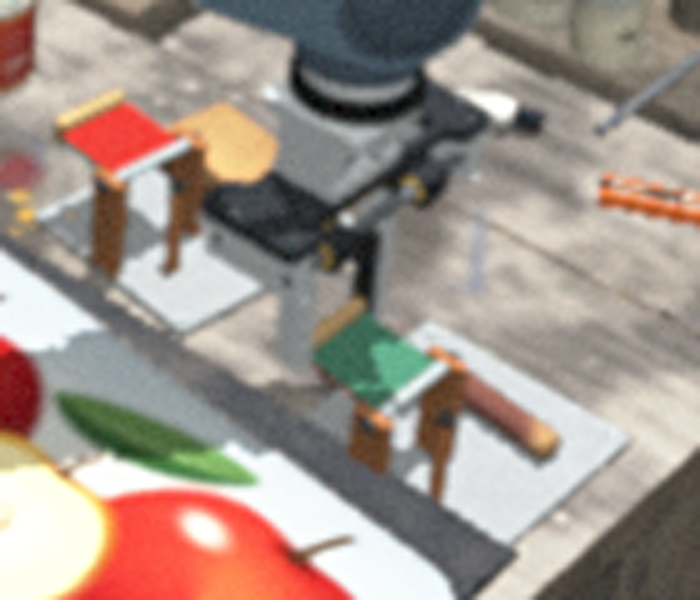

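The bar is gripped: the opening reads 55.8 mm, matching its 56 mm width. I'll carry it over the arc.

```bash
python3 -m crank '[[[-0.0029,0,-0.0111],[0,0,0],0.05],[[-0.0073,0,-0.0206],[0,0,0],0.05],[[-0.0133,0,-0.0292],[0,0,0],0.05],[[-0.0207,0,-0.0366],[0,0,0],0.05],[[-0.0293,0,-0.0426],[0,0,0],0.05],[[-0.0388,0,-0.047],[0,0,0],0.05],[[-0.0489,0,-0.0497],[0,0,0],0.05],[[-0.0593,0,-0.0506],[0,0,0],0.05],[[-0.0593,0,-0.0506],[0,0,0],0.05]]'
```

```text
t: 13.7
eef_pos: [567.4, -291.0, 145.2]
eef_rot: [179.8, 0.1, 89.3]
contact_force: [4.9, 0.2, 3.1]
grip_width: 0.593
```

```bash
python3 -m crank '[[[-0.0104,0,0.0009],[0,0,0],0.05],[[-0.0205,0,0.0036],[0,0,0],0.05],[[-0.03,0,0.008],[0,0,0],0.05],[[-0.0386,0,0.014],[0,0,0],0.05],[[-0.046,0,0.0214],[0,0,0],0.05],[[-0.052,0,0.03],[0,0,0],0.05],[[-0.0564,0,0.0395],[0,0,0],0.05],[[-0.058,0,0.0496],[0,0,0],0.05],[[-0.058,0,0.059],[0,0,0],0.05],[[-0.058,0,0.06],[0,0,0],0.05]]';python3 -m crank '[[[0,0,0],[0,0,0],0.05],[[0,0,0],[0,0,0],0.066],[[0,0,0],[0,0,0],0.066],[[0,0,0],[0,0,0],0.066],[[0,0,-0.03],[0,0,0],0.066],[[0,0,-0.06],[0,0,0],0.066],[[0,0,-0.06],[0,0,0],0.03],[[0,0,-0.06],[0,0,0],0.0],[[0,0,-0.06],[0,0,0],0.0],[[0,0,-0.06],[0,0,0],0.0]]' 10
python3 - <<'E'
from h import *
s=ctrl.get_image("scene"); o=ctrl.observe(); print(o['eef_pos'],o['eef_rot'],o['grip_width'])
cv2.imwrite("pics/z11.png",cv2.resize(s[180:300,300:440],None,fx=5,fy=5,interpolation=cv2.INTER_CUBIC))
E
```

```text
t: 14.53
eef_pos: [567.1, -349.6, 83.6]
eef_rot: [179.7, 0.2, 89.4]
contact_force: [7.8, -4.2, 0.3]
grip_width: 0.594
t: 15.37
eef_pos: [564.5, -346.6, 142.0]
eef_rot: [-179.8, -0.1, 89.4]
contact_force: [-1.4, -0.3, 0.2]
grip_width: 0.457
[ 564.5161841  -346.66152433  141.97997563] [-1.79832205e+02 -1.33026704e-01  8.94217873e+01] 0.41561446682339676
```

View pics/z11.png

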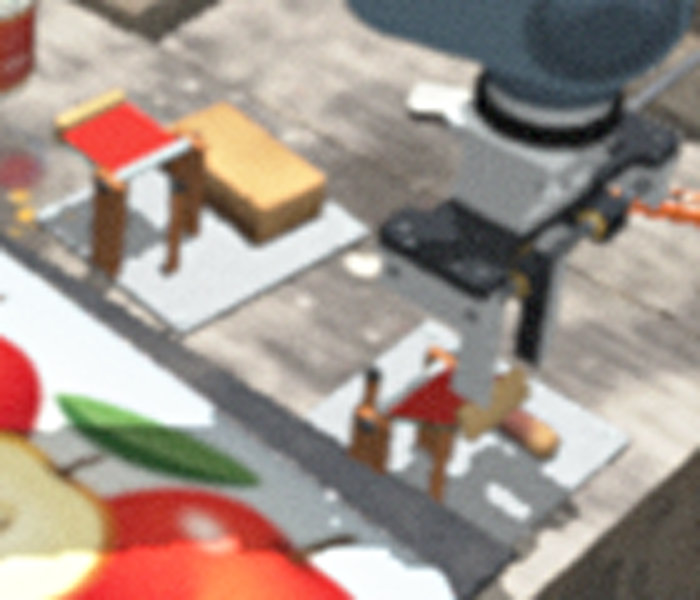

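The dowel's paddle is red side up at about (430,400). I'll shut the fingers and press it against its stop.

```bash
python3 -m crank '[[[0,0,0],[0,0,0],0],[[0,0,0],[0,0,0],0],[[0,0,0],[0,0,0],0],[[0,0,0],[0,0,0],0],[[-0.001,0.002,0.015],[0,0,0],0],[[-0.001,0.002,0.028],[0,0,0],0],[[-0.001,0.002,0.034],[0,0,0],0],[[-0.001,0.002,0.034],[0,0,0],0]]';python3 -m crank '[[[0,0,0.002],[0,0,0],0],[[0,0,0.004],[0,0,0],0],[[0,0,0.004],[0,0,0],0]]';python3 -m crank '[[[0,0,0.002],[0,0,0],0],[[0,0,0.004],[0,0,0],0],[[0,0,0.004],[0,0,0],0]]'
```

```text
t: 16.08
eef_pos: [566.0, -347.1, 106.4]
eef_rot: [-179.7, -0.2, 89.4]
contact_force: [0.3, -0.3, -1.2]
grip_width: 0.003
t: 16.33
eef_pos: [567.6, -348.4, 105.9]
eef_rot: [-180.0, -0.0, 89.4]
contact_force: [-1.3, -0.4, 0.3]
grip_width: 0.003
t: 16.58
eef_pos: [568.1, -348.9, 104.1]
eef_rot: [180.0, 0.0, 89.4]
contact_force: [-2.3, 1.9, 6.4]
grip_width: 0.006
```

```bash
python3 -m crank '[[[0,0,0.001],[0,0,0],0],[[0,0,0.002],[0,0,0],0],[[0,0,0.002],[0,0,0],0]]';python3 -m crank '[[[0,0,-0.03],[0,0,0],0],[[0,0,-0.07],[0,0,0],0],[[0,0,-0.11],[0,0,0],0],[[0,0,-0.15],[0,0,0],0],[[0.02,0,-0.19],[0,0,0],0],[[0.06,0,-0.2],[0,0,0],0],[[0.1,0,-0.2],[0,0,0],0],[[0.14,0,-0.2],[0,0,0],0],[[0.18,0,-0.2],[0,0,0],0],[[0.22,0,-0.2],[0,0,0],0]]';python3 -m crank '[[[0.04,0,0],[0,0,0],0],[[0.08,0,0],[0,0,0],0],[[0.12,0,0],[0,0,0],0],[[0.14,0,0],[0,0,0],0],[[0.14,0,0],[0,0,0],0],[[0.14,0,0],[0,0,0],0]]'
python3 - <<'E'
from h import *
s=ctrl.get_image("scene"); t=ctrl.get_image("top");cv2.imwrite("pics/t12.png",t)
a=cv2.resize(t[120:220,360:460],None,fx=4,fy=4,interpolation=cv2.INTER_CUBIC)
b=cv2.resize(s[200:300,340:440],None,fx=4,fy=4,interpolation=cv2.INTER_CUBIC)
cv2.imwrite("pics/z12.png",np.hstack([a,b]))
E
```

```text
t: 16.83
eef_pos: [568.2, -349.0, 103.7]
eef_rot: [180.0, 0.1, 89.4]
contact_force: [-5.9, 3.9, 14.9]
grip_width: 0.004
t: 17.67
eef_pos: [569.5, -126.7, 300.6]
eef_rot: [179.9, 0.0, 89.4]
contact_force: [-0.3, 0.3, -0.6]
grip_width: 0.008
t: 18.17
eef_pos: [571.2, 12.3, 300.3]
eef_rot: [180.0, 0.0, 89.5]
contact_force: [0.1, -0.7, 0.3]
grip_width: 0.005
```

View pics/z12.png

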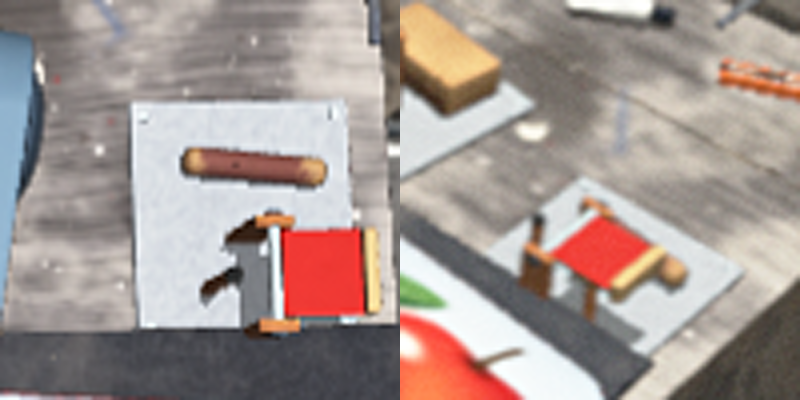

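View pics/t12.png

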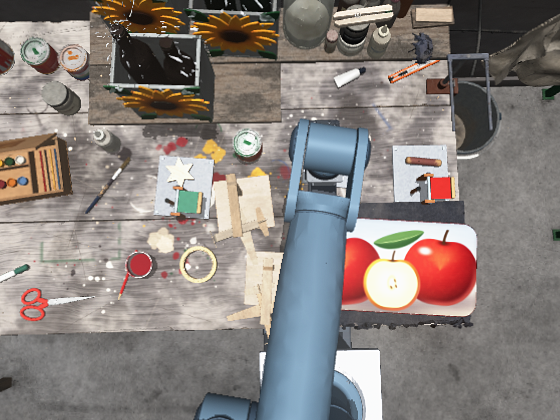

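The last top view shows the star's paddle green side up at (187,202) and the dowel's paddle red side up at (439,187). The star, dowel, tape and cup are where they were. The arm hangs clear at z≈300 and at rest, so I'm handing in.

```bash
python3 -c "
from rig import ctrl
o=ctrl.observe();print(o['t'],o['contact_force']);print(ctrl.sign_off())"
```

```text
18.2667 [-0.25512728  0.13386764  0.08689287]
the job is handed in; nothing more can be done
None
```

Both markers are turned over, in the right order: first the star's from red to green, then the dowel's from green to red. I handed the job in at about 18.3 s of the 51 s allowed; the hand-in reports no verdict.

- **Method:** I gripped each bar lightly by its ends with the tool pointing down and carried it over the pivot. I then pressed it down with closed fingertips.
- **Paddles flat:** each bar stopped firmly with the fingertips at about 89.5 mm (star, 21 N) and 89.7 mm (dowel, 15 N). The bar's top is at 90 mm when flat.
- **Final pictures:** they show the star's paddle green side up and the dowel's red side up. The star, dowel, tape and cup look unmoved.
- **Sanding block:** the arm hid the block's board in the last top view. An earlier scene picture, taken after the dowel's paddle was turned, showed its marker red and flat and the block in place.
- **Robot at hand-in:** the arm was clear of everything at about 300 mm height, with no contact force beyond noise.
- **Measurement that disagreed:** two views of the dark mat's corner by the dowel board disagreed by about 5 mm, so its height was uncertain. I kept the fingertips at about 70 mm or higher there. No check failed.

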